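Close the bar gauge on the bearing and lock it

ROBOT

A 7-joint arm with a two-finger parallel gripper is mounted at the origin on the work surface; the furniture and walls round the work are solid. World frame = base frame: x ahead of the robot, y to its left, z up, the work surface at z = 0. Lengths are in m, angles in rad, forces in N, time in s.
With the tool pointing down it reaches from about 0.425 to 1.025 m from the base axis. Payload 3.6 kg.
Tool frame: the origin (TCP) lies midway between the tips of the shut fingers; the grasp point (between the pads) lies 19 mm behind it (grip_point_offset is the distance from the TCP to the grasp point, in m); z points along the fingers, y is the direction in which the jaws open and shut (so a half turn about z gives the same grasp; the last joint's range is limited). The gripper opens to 85 mm and grips with 20 to 120 N. Pads are 22 mm wide; open, the fingers measure 114 mm over their backs; the gripper's body (76 mm by 85 mm) begins 54 mm behind the grasp point. The pads swing forward as they close: fully open they stand 13 mm farther back than shut.
Start: joints at [-1.254, 0.591, 0.048, 1.609, -0.033, 0.943, -0.034], TCP at [0.29, 0.665, 0.231] pointing down, gripper open.
Joint ranges: [-2.69, 2.69], [-0.47, 2.24], [-1.27, 1.36], [0.19, 2.51], [-1.53, 4.68], [0.08, 2.07], [-3.09, 3.09]. Speed limits (rad/s): [2.57, 2.57, 3.14, 3.14, 3.14, 3.14, 3.14].

INTERFACE

Orientations are given as a unit quaternion [w, x, y, z].
In Python, from workcell import * gives the robot as it stands.
- The arm moves only by the tool servo_tool, never from a script. Its argument "targets" is a list of rows, each a list of 5 numbers: the shift along the tool's x, y, z in cm, then the turn about the tool's z in rad, then the closure in counts, from 0 (fully open) to 255 (shut). In form: [[x, y, z, twist, gripper], ...]. A call has 1 to 5 rows; each row is the pose to reach, as a shift and turn from the pose measured when the call began, along the tool's axes at that moment; what a row does not reach only later rows make up. A row lasts 1/8 s, in which the tool goes at most 62.5 mm and 10.7 degrees, less where a joint would pass 70% of its speed; a pose out of reach is approached as far as the arm can. A call with a gripper value outside its range is refused whole. The fingers move at their own pace and stop on an object; the grip force is fixed at half the most. Time passes only in rows, so rows that repeat a pose let the fingers close. It gives the time, the measured TCP pose, the force and the opening at its end, in the units of the state.
- read_state(): the state, without advancing time (a new reading comes with each control period).
- get_image(name): name is "scene" or "top"; returns the picture (420x560x3 uint8, red, green, blue); there is no depth.
- camera_params(name): a dict with "fx", "fy", "cx", "cy" (pixels), "pose" (4x4, takes a point from camera to world coordinates). Camera axes: x right, y down, z forward; pixel columns grow to the right and rows downward; lengths in m; the calibration is good to about 2 mm. A picture is of the moment at which its call begins. camera_params takes no time and is no camera call.
- sign_off(): hands the job in, once; it reports no verdict.
The state is a dict: "time": time; "joint_positions": joint angles; "qd": joint speeds; "tau": joint torques, N m; "tcp_pos": TCP position; "ee_rot": TCP orientation; "force": force on the tool from outside, world axes, zero at the start; "ft_torque": the same for the moment, N m; "opening": finger opening in m.
Only numpy, scipy, OpenCV 4.12 (cv2) and the standard library are available. Lean on these libraries where they do the work, as an engineer would, in place of code of your own. Each camera call takes 0.05 s, during which the arm holds its last target. There are 200 camera calls.

TASK

On the bar gauge on the bench, first slide the jaw along the rail until it presses the bearing firmly against the fixed anvil. Then pull up the knob of the lock section behind the jaw, slide the section to the next hole towards the jaw and let the pin drop fully home there, so that the jaw stays shut on the bearing. Finish while still holding the knob in the gripper with the pin fully down, and leave the other things on the bench where they are.

Things in the scene. Friction and masses are not known exactly. Their poses are not given: they have to be found in the camera images.
- fixture: bar gauge, base plate 84 (x) x 260 (y) x 8; rail along y, 40 wide, top z = 24. Origin: underside centre, on the bench; z up, y points along the rail to the anvil. Anvil: steel plate, 70 wide, top z = 48, face at y = +108 looking to -y; before it the bearing's bed, 76 wide, top z = 24. Holes 11 x 11 at y = -22 (next), -62 (pin at start), -102 (spare)
- jaw: aluminium jaw with steel face plate 60 wide, top z = 40, sliding on the rail; body 40 long along y, top z = 36. Origin: below the middle of its face, at z = 0; axes as the fixture's. A flat grip fin, 34 (x) x 12 (y), stands on it up to z = 76, its middle at y = -20. About 2 N of friction; stays where it is left
- jaw_slide (a joint): travel of the jaw towards the anvil, m: 0 = fully open (face 98 mm from the anvil), starts at 0 to 0.02, about 0.036 when shut on the 62 mm bearing that touches the anvil
- jaw_grip (a point): middle of the jaw's grip fin, at z = 62, 14 below its top
- bearing: ball bearing, ring of 62 diameter, 16 thick, lying flat on the bed between anvil and jaw, 0 to 7 mm off the anvil at the start; origin: centre of its underside
- lock: lock section, dark saddle 52 (x) x 50 (y), top z = 35, sliding on the rail behind the jaw (farther from the anvil); it blocks the jaw's way back. Round boss, 20 to 24 diameter, up to z = 46 below the knob. Origin: under its middle, z = 0; axes as the fixture's. Friction about 2 N; slides only while its pin is lifted
- lock_slide (a joint): travel of the lock section towards the anvil, m: 0 = start hole, 0.040 = next hole; the pin has 1 mm of play either way. In the next hole there remain about 3 mm between it and the shut jaw
- plunger: spring plunger in the middle of the lock section: a black fluted knob, 26 diameter x 25 tall, from z = 48 to z = 73 when the pin is home, with a 9 mm round-nosed steel pin below it. Origin: on its axis, at bench height (z = 0) when the pin is home; moves with the lock section
- plunger_lift (a joint): lift of the knob and pin, m: 0 = pin fully home in a hole, above 0.010 the nose is clear of the rail, 0.016 = upper stop. A spring pulls it down with 5 N at 0 and 10 N at the stop; on the rail between two holes it rests at about 0.0095
- knob_centre (a point): middle of the knob, on its axis (z = 60.5 when the pin is home)
- next_hole (a point): centre of the next hole at the rail's top, z = 24, fixed to the bar gauge
- bearing_small: bystander: ball bearing 42 diameter, 12 thick, on the bench near the gauge; origin: centre of its underside
- fitting: bystander: pipe fitting 29 x 33 x 30 near the gauge; origin: centre of its underside
- marker: bystander: black and white marker pen 135 long, 17 thick, near the gauge; origin: centre of its underside
- driver: bystander: screwdriver 168 long, 25 thick, lying on the bench; origin: centre of its underside
- tape: bystander: roll of black tape 58 diameter, 19 high; origin: centre of its underside
There are look-alikes about, which are no part of the job. Leave any blue or red look-alike of the bearing alone.

How it is judged:
By the outcome, as a careful person would: the job done as asked, in the order asked, and still so for the second after the job is handed in, while the arm keeps its last pose, push and grip.
It also fails if it takes over 42 s, if anything falls off the work surface, if the arm or the gripper's body presses on something with over 40 N, if the wrist force passes 120 N, or if a joint passes its speed limit or range.

## Working session

There is one attempt and no reset: what is moved stays moved. The work goes in short steps, Python scripts to look and compute and a tool call to move; the robot and the scene stay as the last step left them, time stands still between calls to the robot, and variables do not carry over. Pictures are saved under pics/ and viewed, about 8 in all and at most 12, crops included, and the job is handed in when it is done.

Besides the shell and the picture viewer there is one more tool, called after ">>>" as a command line: name --pt "numbers of a row" for each row, then --argument value for the rest. servo_tool: Moves the arm, as the interface text tells. Its arguments: {"type":"object","properties":{"targets":{"type":"array","items":{"type":"array","items":{"type":"number"}}}},"required":["targets"]}

```bash
mkdir -p pics; cat > h.py <<'E'
from workcell import *
import numpy as np, cv2
def px2w(name,u,v,z):
    c=camera_params(name);T=np.array(c["pose"])
    d=T[:3,:3]@np.array([(u-c["cx"])/c["fx"],(v-c["cy"])/c["fy"],1]);o=T[:3,3]
    return o+d*(z-o[2])/d[2]
def w2px(name,p):
    c=camera_params(name);T=np.linalg.inv(np.array(c["pose"]));q=T[:3,:3]@np.array(p)+T[:3,3]
    return c["fx"]*q[0]/q[2]+c["cx"],c["fy"]*q[1]/q[2]+c["cy"]
def snap(name,f,crop=None,s=1):
    im=get_image(name)[:,:,::-1]
    if crop: im=im[crop[1]:crop[3],crop[0]:crop[2]]
    cv2.imwrite("pics/"+f,cv2.resize(im,None,fx=s,fy=s,interpolation=cv2.INTER_CUBIC))
E
python3 - <<'E'
from h import *
a=get_image("top");b=get_image("scene")
cv2.imwrite("pics/top1.png",cv2.resize(a[:,:,::-1],None,fx=1.42,fy=1.42))
cv2.imwrite("pics/scene1.png",cv2.resize(b[:,:,::-1],None,fx=1.42,fy=1.42))
for n in("top","scene"):
    c=camera_params(n);print(n,c["fx"],np.round(c["pose"],3).tolist())
print(read_state())
E
```

```text
top 452.31237977522994 [[-0.01, -0.998, 0.056, 0.447], [-1.0, 0.01, -0.001, -0.088], [0.001, -0.056, -0.998, 1.167], [0.0, 0.0, 0.0, 1.0]]
scene 391.29537202396796 [[-0.839, -0.395, 0.373, 0.185], [-0.543, 0.633, -0.552, 0.372], [-0.018, -0.666, -0.746, 0.688], [0.0, 0.0, 0.0, 1.0]]
{'time': 0.1, 'joint_positions': array([-1.25353022,  0.59200945,  0.0482933 ,  1.6097028 , -0.03328228,
        0.94271354, -0.03368375]), 'qd': array([-2.12236008e-04, -1.56882383e-03, -2.91122605e-05, -2.61290978e-03,
       -5.55732573e-05, -3.68013225e-04,  6.68996287e-04]), 'tau': array([ 4.94904802e-03, -5.49998832e+01,  1.55337743e+00, -1.98821479e+01,
        9.69049550e-03,  3.88973873e-03, -7.42205124e-07]), 'tcp_pos': array([0.28918923, 0.6640054 , 0.23026462]), 'ee_rot': array([-1.47205596e-04,  2.03885351e-01,  9.78994246e-01, -1.00374192e-03]), 'force': array([ 0.01889649, -0.11966882, -0.32839415]), 'ft_torque': array([0.02373276, 0.00284474, 0.06043781]), 'opening': 0.08524877803842112}
```

View pics/top1.png

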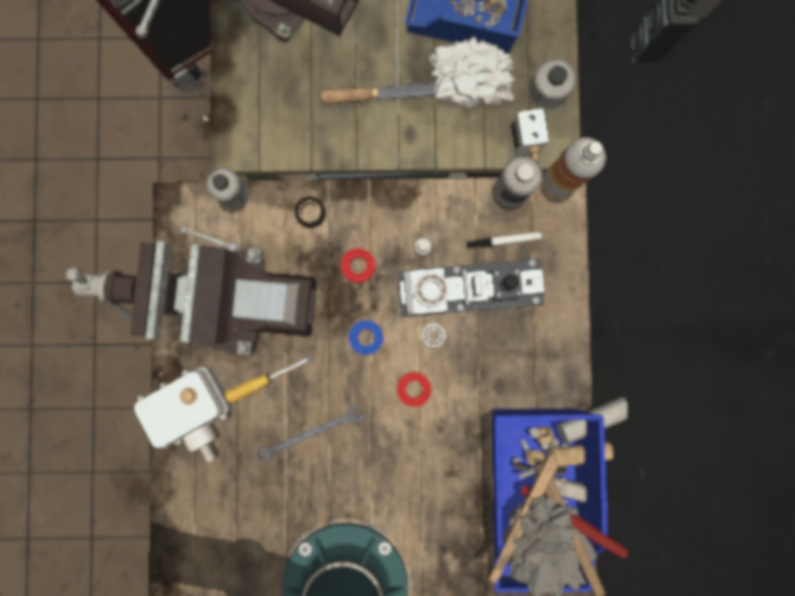

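View pics/scene1.png

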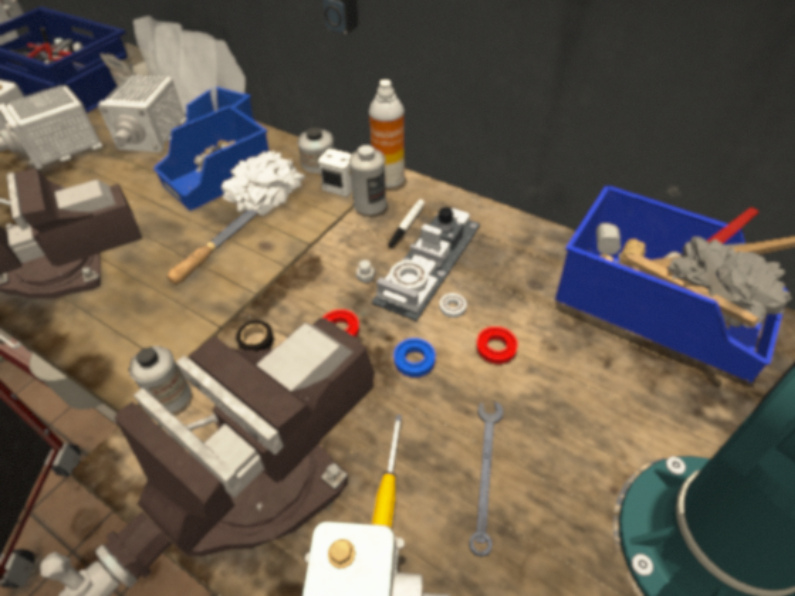

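The top view shows the gauge at about (470,287) with its anvil to the left (world +y), the knob at (510,283) and the bearing at (431,289). The scene view agrees. I'll enlarge that area.

```bash
python3 - <<'E'
from h import *
snap("top","top2.png",(270,160,400,240),6)
E
```

```text
(no output)
```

View pics/top2.png

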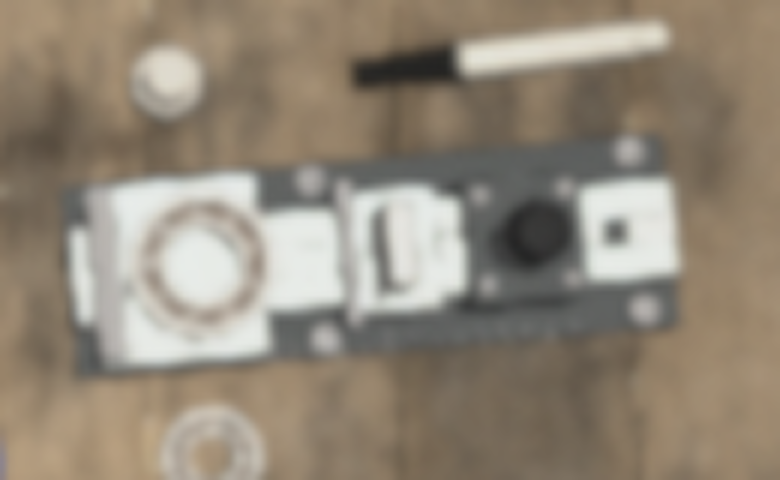

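The crop shows plate corners at (65,187), (660,137), (680,328), (80,378). The knob top is at (538,233), the fin top at (402,245), the bearing at (203,264) and the spare hole at (615,232).

```bash
python3 - <<'E'
from h import *
f=lambda u,v,z:px2w("top",270+(u+.5)/6-.5,160+(v+.5)/6-.5,z)
C=[f(65,187,.008),f(660,137,.008),f(680,328,.008),f(80,378,.008)]
c=np.mean(C,0);y=(C[0]+C[3]-C[1]-C[2])/2;x=(C[2]+C[1]*0-C[1]+C[3]-C[0])/2
print("center",c,"len",np.linalg.norm(y),np.linalg.norm(x))
yd=y/np.linalg.norm(y);print("yaw y axis",yd,np.arctan2(yd[1],yd[0]))
xd=np.array([yd[1],-yd[0],0])
for n,p in dict(knob=f(538,233,.070),fin=f(402,245,.076),spare=f(615,232,.024),bear=f(203,264,.040),face=f(349,252,.04),anv=f(115,270,.048)).items():
    print(n,np.round(p,4),"fix x,y",np.round([(p-c)@xd*1e3,(p-c)@yd*1e3],1))
from scipy.spatial.transform import Rotation as R
q=read_state()["ee_rot"];print(R.from_quat(np.r_[q[1:],q[0]]).as_matrix().round(3))
E
```

```text
center [ 0.52698189 -0.23021472  0.008     ] len 0.25687313333273315 0.08226255941616722
yaw y axis [-0.07374975  0.99727678  0.        ] 1.644613093264144
knob [ 0.5319 -0.2903  0.07  ] fix x,y [  0.5 -60.3]
fin [ 0.5271 -0.2343  0.076 ] fix x,y [-0.2 -4.1]
spare [ 0.5356 -0.3313  0.024 ] fix x,y [   1.1 -101.5]
bear [ 0.5227 -0.1562  0.04  ] fix x,y [ 1.1 74.2]
face [ 0.5271 -0.217   0.04  ] fix x,y [ 1.1 13.2]
anv [ 0.52   -0.1193  0.048 ] fix x,y [  1.2 111.2]
[[-0.917  0.399 -0.001]
 [ 0.399  0.917 -0.002]
 [-0.    -0.002 -1.   ]]
```

>>> servo_tool --pt "0 0 -6 0 120" --pt "-9 -11 -8 -0.18 120" --pt "-13 -16 -8 -0.3 120" --pt "-17 -21 -8 -0.4 120" --pt "-21 -26 -8 -0.48 120"

```text
time: 0.78
tcp_pos: [0.3561, 0.4219, 0.3087]
ee_rot: [-0.0, -0.036, 0.999, -0.001]
force: [1.1, -0.5, 0.2]
opening: 0.0451
```

```bash
cat >> h.py <<'E'
from scipy.spatial.transform import Rotation as R
Y=np.array([-.072,.9974,0])
def rep(p=None):
    s=read_state();q=s["ee_rot"];M=R.from_quat(np.r_[q[1:],q[0]]).as_matrix()
    a=np.arctan2(M[1,1],M[0,1]);t=np.arctan2(Y[1],Y[0]);tw=-((t-a+np.pi/2)%np.pi-np.pi/2)
    print("t",s["time"],"q",s["joint_positions"].round(2),"tcp",s["tcp_pos"].round(4),"z",M[:,2].round(3),"F",s["force"].round(1),"op",round(s["opening"],4),"twist",round(tw,3))
    if p is not None: print("shift cm",(M.T@(np.array(p)-s["tcp_pos"])*100).round(2))
    return s,M
E
python3 -c "
from h import *
rep([.527,-.2343,.17])"
```

```text
t 0.775 q [-0.92  0.29 -0.04  1.92  0.01  0.94  0.68] tcp [0.3561 0.4219 0.3087] z [-0.    -0.002 -1.   ] F [ 1.1 -0.5  0.2] op 0.0451 twist -0.0
shift cm [-12.33 -66.66  13.97]
```

>>> servo_tool --pt "-3 -6 0 0 120" --pt "-6 -12 0 0 120" --pt "-9 -18 0 0 120" --pt "-11 -24 0 0 120" --pt "-12 -30 0 0 120"

```text
time: 1.4
tcp_pos: [0.4944, 0.1435, 0.3091]
ee_rot: [0.0, -0.036, 0.999, -0.001]
force: [0.7, -0.0, -0.6]
opening: 0.0452
```

>>> servo_tool --pt "0 -6 0 0 120" --pt "0 -12 0 0 120" --pt "0 -18 0 0 120" --pt "0 -24 3 0 120" --pt "0 -30 7 0 120"

```text
time: 2.02
tcp_pos: [0.5158, -0.1461, 0.2475]
ee_rot: [0.002, -0.036, 0.999, -0.001]
force: [0.7, 0.3, -0.6]
opening: 0.0448
```

```bash
python3 -c "
from h import *
rep([.527,-.2343,.17])"
```

```text
t 2.025 q [ 0.    0.34  0.24  2.03 -0.11  0.78  1.95] tcp [ 0.5158 -0.1461  0.2475] z [ 0.004 -0.002 -1.   ] F [ 0.7  0.3 -0.6] op 0.0448 twist -0.001
shift cm [-0.46 -8.86  7.77]
```

>>> servo_tool --pt "-0.3 -6 3 0 120" --pt "-0.5 -8.9 8 0 120" --pt "-0.5 -8.9 13 0 120" --pt "-0.5 -8.9 13 0 120"

```text
time: 2.52
tcp_pos: [0.5243, -0.2338, 0.1142]
ee_rot: [-0.003, -0.035, 0.999, 0.001]
force: [-0.3, 0.1, 0.5]
opening: 0.0449
```

```bash
python3 -c "
from h import *
rep([.527,-.2343,.046])
u,v=w2px('scene',[.527,-.234,.08]);print(u,v)
u,v=int(u),int(v)
snap('scene','s2.png',(u-65,v-60,u+65,v+40),6)"
```

```text
t 2.525 q [ 0.2   0.57  0.19  2.04 -0.2   0.55  2.18] tcp [ 0.5243 -0.2338  0.1142] z [-0.005  0.001 -1.   ] F [-0.3  0.1  0.5] op 0.0449 twist -0.001
shift cm [-0.3  -0.08  6.81]
303.40461169727126 159.59059057919683
```

View pics/s2.png

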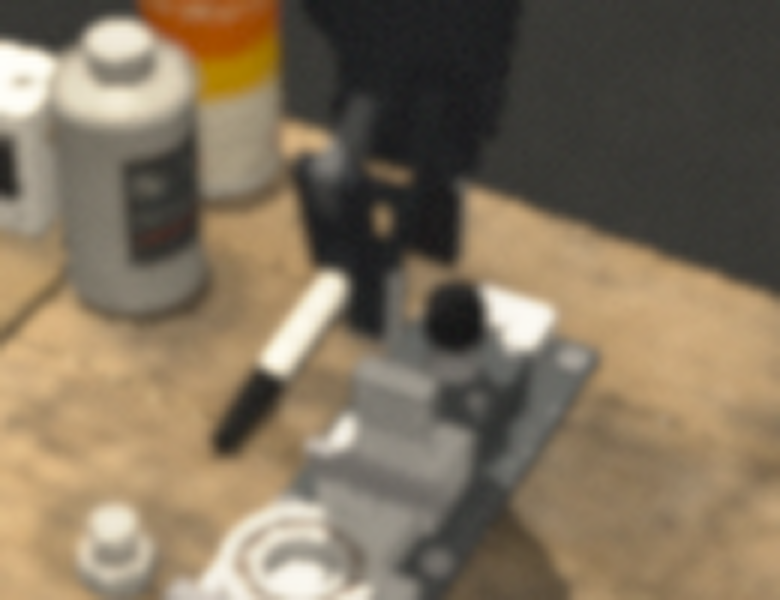

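>>> servo_tool --pt "-0.3 -0.1 3.5 0 120" --pt "-0.3 -0.1 6.8 0 120" --pt "-0.3 -0.1 6.8 0 120" --pt "-0.3 -0.1 6.8 0 255" --pt "-0.3 -0.1 6.8 0 255"

```text
time: 3.2
tcp_pos: [0.531, -0.2354, 0.0509]
ee_rot: [0.002, -0.036, 0.999, -0.001]
force: [-1.5, 1.4, 11.9]
opening: 0.0107
```

>>> servo_tool --pt "0 0 0 0 255" --pt "0 0 0 0 255"

```text
time: 3.45
tcp_pos: [0.531, -0.2354, 0.0511]
ee_rot: [0.002, -0.036, 0.999, -0.001]
force: [0.8, -1.8, -4.0]
opening: 0.0109
```

```bash
python3 -c "
from h import *
rep([.527,-.2343,.046])"
```

```text
t 3.45 q [ 0.23  0.68  0.15  2.05 -0.23  0.42  2.2 ] tcp [ 0.531  -0.2354  0.0511] z [ 0.003 -0.002 -1.   ] F [ 0.8 -1.8 -4. ] op 0.0109 twist 0.001
shift cm [0.4  0.14 0.51]
```

>>> servo_tool --pt "0 0.7 0 0 255" --pt "0 1.4 0 0 255" --pt "0 2.0 0 0 255" --pt "0 2.5 0 0 255" --pt "0 2.5 0 0 255"

```text
time: 4.08
tcp_pos: [0.5289, -0.209, 0.0511]
ee_rot: [0.001, -0.037, 0.999, -0.0]
force: [0.1, 1.2, -3.0]
opening: 0.0109
```

```bash
python3 -c "
from h import *
c=np.array([.527,-.2302,.05])+Y*.026
rep(c)"
```

```text
t 4.075 q [ 0.19  0.67  0.15  2.08 -0.24  0.41  2.17] tcp [ 0.5289 -0.209   0.0511] z [ 0.003 -0.    -1.   ] F [ 0.1  1.2 -3. ] op 0.0109 twist 0.002
shift cm [0.34 0.5  0.11]
```

>>> servo_tool --pt "0 0.3 0 0 255" --pt "0 0.5 0 0 255" --pt "0 0.6 0 0 255" --pt "0 0.6 0 0 255"

```text
time: 4.58
tcp_pos: [0.5286, -0.2044, 0.0511]
ee_rot: [0.002, -0.036, 0.999, -0.001]
force: [0.3, -5.0, -5.3]
opening: 0.0105
```

>>> servo_tool --pt "0 0.2 0 0 255" --pt "0 0.3 0 0 255" --pt "0 0.3 0 0 255"

```text
time: 4.95
tcp_pos: [0.5286, -0.2043, 0.0511]
ee_rot: [0.002, -0.036, 0.999, -0.003]
force: [0.5, -9.5, -7.8]
opening: 0.0109
```

>>> servo_tool --pt "0 0.5 0 0 255" --pt "0 0.8 0 0 255" --pt "0 0.8 0 0 255" --pt "0 0.8 0 0 255"

```text
time: 5.45
tcp_pos: [0.5286, -0.2042, 0.0512]
ee_rot: [0.004, -0.033, 0.999, -0.008]
force: [0.1, -16.5, -12.7]
opening: 0.011
```

>>> servo_tool --pt "0 1.2 0 0 255" --pt "0 1.4 0 0 255" --pt "0 1.4 0 0 255"

```text
time: 5.82
tcp_pos: [0.5287, -0.2041, 0.0513]
ee_rot: [0.007, -0.03, 0.999, -0.017]
force: [1.7, -27.6, -17.6]
opening: 0.0107
```

>>> servo_tool --pt "0 0.3 0 0 255" --pt "0 0.3 0 0 120" --pt "0 0.3 0 0 120" --pt "0 0.3 0 0 120"

```text
time: 6.32
tcp_pos: [0.5289, -0.1995, 0.0516]
ee_rot: [0.007, -0.03, 0.999, -0.016]
force: [0.2, -1.0, 0.3]
opening: 0.0453
```

```bash
python3 -c "
from h import *
k=np.array([.527,-.2302,0])-Y*.062+[0,0,.043]
print(k)
rep(k)"
```

```text
[ 0.531464  -0.2920388  0.043    ]
t 6.325 q [ 0.14  0.66  0.18  2.1  -0.24  0.37  2.13] tcp [ 0.5289 -0.1995  0.0516] z [ 0.016 -0.031 -0.999] F [ 0.2 -1.   0.3] op 0.0453 twist -0.012
shift cm [ 0.32 -9.22  1.15]
```

>>> servo_tool --pt "0 0 -4 0 120" --pt "0 0 -6.5 0 120" --pt "0.2 -5 -6.5 0 120" --pt "0.3 -9.2 -6 0 120" --pt "0.3 -9.2 -6 0 120"

```text
time: 6.95
tcp_pos: [0.5301, -0.2937, 0.1151]
ee_rot: [0.008, -0.027, 0.999, -0.017]
force: [0.5, -0.1, 0.4]
opening: 0.045
```

```bash
python3 -c "
from h import *
rep([.5315,-.292,.044])
A=get_image('scene')[:,:,::-1];B=get_image('top')[:,:,::-1]
u,v=map(int,w2px('scene',[.527,-.23,.06]));a=A[v-50:v+50,u-65:u+65]
u,v=map(int,w2px('top',[.527,-.23,.06]));b=B[v-45:v+45,u-65:u+65];print(u-65,v-45)
f=lambda i:cv2.resize(i,None,fx=6,fy=6,interpolation=cv2.INTER_CUBIC)
cv2.imwrite('pics/s3.png',f(a));cv2.imwrite('pics/t3.png',f(b))"
```

```text
t 6.95 q [ 0.26  0.6   0.22  1.99 -0.2   0.54  2.24] tcp [ 0.5301 -0.2937  0.1151] z [ 0.017 -0.034 -0.999] F [ 0.5 -0.1  0.4] op 0.045 twist -0.017
shift cm [-0.04  0.41  7.1 ]
268 155
```

View pics/s3.png

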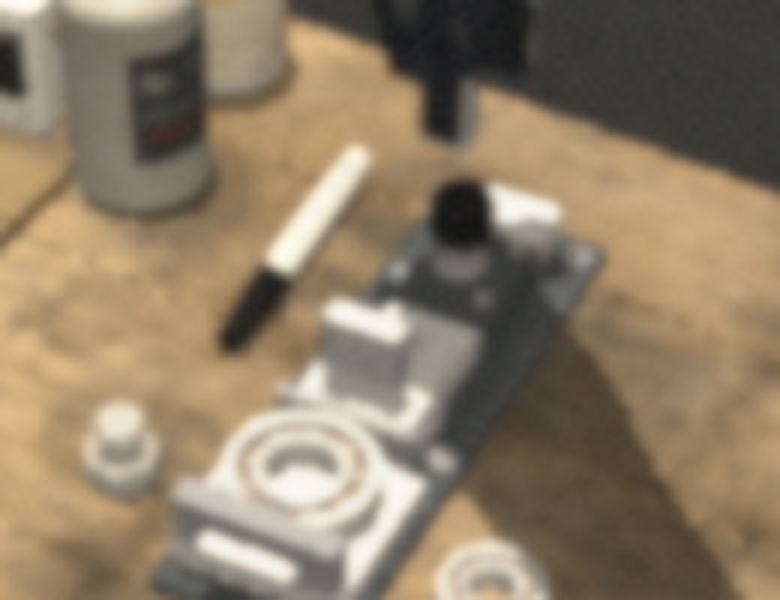

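View pics/t3.png

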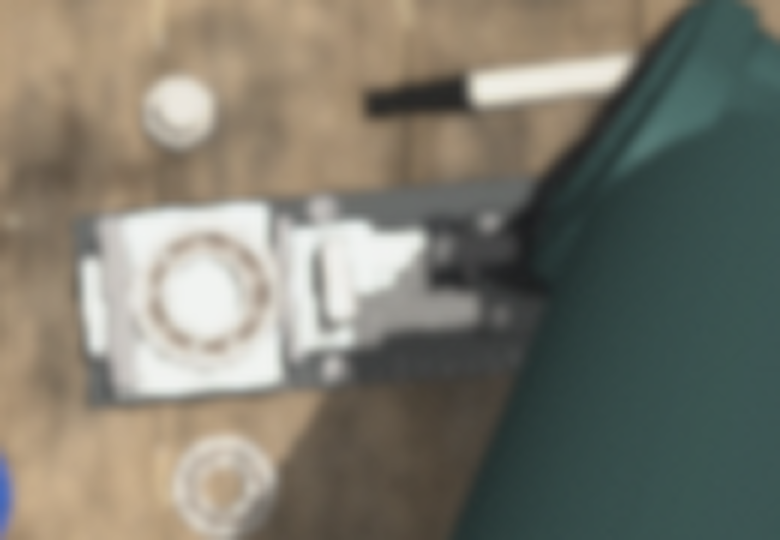

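The jaw face sits on the bearing, which touches the anvil (top crop: bearing spans x 135–275, jaw face at about 280). The gripper is above the knob (scene crop, (462,215)). I'm descending onto it now.

>>> servo_tool --pt "0 0.4 3 -0.01 120" --pt "0 0.4 6 -0.015 120" --pt "0 0.4 7.1 -0.015 120" --pt "0 0.4 7.1 -0.015 120"

```text
time: 7.55
tcp_pos: [0.5309, -0.2854, 0.0428]
ee_rot: [0.006, -0.038, 0.999, -0.014]
force: [-0.2, 0.5, 0.3]
opening: 0.0448
```

```bash
python3 -c "
from h import *
rep([.5315,-.292,.044])"
```

```text
t 7.55 q [ 0.29  0.7   0.17  2.02 -0.22  0.41  2.27] tcp [ 0.5309 -0.2854  0.0428] z [ 0.014 -0.028 -1.   ] F [-0.2  0.5  0.3] op 0.0448 twist 0.004
shift cm [-0.01 -0.66 -0.1 ]
```

>>> servo_tool --pt "0 -0.7 0 0 120" --pt "0 -0.7 0 0 120" --pt "0 -0.7 0 0 120"

```text
time: 7.92
tcp_pos: [0.5318, -0.2927, 0.0437]
ee_rot: [0.007, -0.038, 0.999, -0.015]
force: [0.9, -0.2, -1.2]
opening: 0.0456
```

```bash
python3 -c "
from h import *
rep([.5315,-.292,.044])"
```

```text
t 7.925 q [ 0.3   0.71  0.17  2.01 -0.22  0.41  2.28] tcp [ 0.5318 -0.2927  0.0437] z [ 0.015 -0.029 -0.999] F [ 0.9 -0.2 -1.2] op 0.0456 twist 0.004
shift cm [ 0.02  0.07 -0.03]
```

Good. Now I'll close on the knob.

>>> servo_tool --pt "0 0 0 0 255" --pt "0 0 0 0 255" --pt "0 0 0 0 255" --pt "0 0 0 0 255"

```text
time: 8.43
tcp_pos: [0.5319, -0.2929, 0.0443]
ee_rot: [0.007, -0.038, 0.999, -0.015]
force: [-0.7, -0.3, 6.0]
opening: 0.0235
```

>>> servo_tool --pt "0 0 0 0 255"

```text
time: 8.55
tcp_pos: [0.5319, -0.2929, 0.0444]
ee_rot: [0.007, -0.038, 0.999, -0.015]
force: [-0.1, 0.0, -0.5]
opening: 0.0238
```

>>> servo_tool --pt "0 0 -0.7 0 255" --pt "0 0 -1.3 0 255" --pt "0 0 -1.4 0 255" --pt "0 0 -1.4 0 255"

```text
time: 9.05
tcp_pos: [0.5317, -0.2923, 0.058]
ee_rot: [0.007, -0.038, 0.999, -0.015]
force: [2.3, -1.4, -10.2]
opening: 0.0238
```

```bash
python3 -c "
from h import *
rep(np.array([.5319,-.2929,.058])+.03*Y)"
```

```text
t 9.05 q [ 0.29  0.68  0.18  2.01 -0.22  0.44  2.27] tcp [ 0.5317 -0.2923  0.058 ] z [ 0.015 -0.029 -0.999] F [  2.3  -1.4 -10.2] op 0.0238 twist 0.004
shift cm [-0.03  2.94 -0.09]
```

>>> servo_tool --pt "0 0.8 0 0 255" --pt "0 1.6 -0.05 0 255" --pt "0 2.4 -0.08 0 255" --pt "0 3.0 -0.1 0 255" --pt "0 3.0 -0.1 0 255"

```text
time: 9.68
tcp_pos: [0.5292, -0.2605, 0.058]
ee_rot: [0.007, -0.039, 0.999, -0.014]
force: [2.6, 1.5, -10.6]
opening: 0.0235
```

```bash
python3 -c "
from h import *
rep(np.array([.5319,-.2929,.057])+.04*Y)"
```

```text
t 9.675 q [ 0.24  0.67  0.18  2.05 -0.23  0.42  2.24] tcp [ 0.5292 -0.2605  0.058 ] z [ 0.014 -0.027 -1.   ] F [  2.6   1.5 -10.6] op 0.0235 twist 0.005
shift cm [-0.04  0.75  0.08]
```

>>> servo_tool --pt "0 0.4 0 0 255" --pt "0 0.7 0 0 255" --pt "0 0.7 0 0 255" --pt "0 0.7 0 0 255"

```text
time: 10.18
tcp_pos: [0.5286, -0.2531, 0.0577]
ee_rot: [0.006, -0.039, 0.999, -0.013]
force: [2.3, 0.3, -8.9]
opening: 0.0241
```

```bash
python3 -c "
from h import *
rep(np.array([.5319,-.2929,.0444])+.04*Y)"
```

```text
t 10.175 q [ 0.23  0.67  0.18  2.06 -0.23  0.41  2.23] tcp [ 0.5286 -0.2531  0.0577] z [ 0.014 -0.026 -1.   ] F [ 2.3  0.3 -8.9] op 0.0241 twist 0.005
shift cm [-0.03  0.05  1.33]
```

Within 0.5 mm of the hole. I'm lowering the pin.

>>> servo_tool --pt "0 0.05 0.5 0 255" --pt "0 0.05 1.0 0 255" --pt "0 0.05 1.35 0 255" --pt "0 0.05 1.4 0 255" --pt "0 0.05 1.4 0 255"

```text
time: 10.8
tcp_pos: [0.5288, -0.2531, 0.0443]
ee_rot: [0.007, -0.039, 0.999, -0.013]
force: [-1.5, 0.9, 2.9]
opening: 0.0236
```

```bash
python3 -c "
from h import *
rep(np.array([.5319,-.2929,.0444])+.04*Y)"
```

```text
t 10.8 q [ 0.24  0.69  0.17  2.06 -0.23  0.39  2.23] tcp [ 0.5288 -0.2531  0.0443] z [ 0.014 -0.026 -1.   ] F [-1.5  0.9  2.9] op 0.0236 twist 0.005
shift cm [-0.03  0.01 -0.01]
```

The knob is back at its home height. I'll press it down lightly and tug gently along the rail to check the pin is captured.

>>> servo_tool --pt "0 -0.4 0.1 0 255" --pt "0 -0.4 0.1 0 255" --pt "0 -0.4 0.1 0 255"

```text
time: 11.18
tcp_pos: [0.5289, -0.2545, 0.0442]
ee_rot: [0.006, -0.039, 0.999, -0.011]
force: [-1.2, 4.4, 9.6]
opening: 0.0237
```

>>> servo_tool --pt "0 0.1 0.15 0 255" --pt "0 0.1 0.15 0 255" --pt "0 0.1 0.15 0 255"

```text
time: 11.55
tcp_pos: [0.5289, -0.2542, 0.0442]
ee_rot: [0.007, -0.039, 0.999, -0.012]
force: [-2.3, 0.6, 9.2]
opening: 0.0238
```

```bash
python3 -c "
from h import *
rep(np.array([.5319,-.2929,.0444])+.04*Y)
A=get_image('scene')[:,:,::-1]
u,v=map(int,w2px('scene',[.527,-.23,.06]));a=A[v-50:v+50,u-65:u+65]
cv2.imwrite('pics/s4.png',cv2.resize(a,None,fx=6,fy=6,interpolation=cv2.INTER_CUBIC))"
```

```text
t 11.55 q [ 0.25  0.69  0.16  2.06 -0.23  0.39  2.24] tcp [ 0.5289 -0.2542  0.0442] z [ 0.014 -0.023 -1.   ] F [-2.3  0.6  9.2] op 0.0238 twist 0.006
shift cm [-0.02  0.12 -0.02]
```

View pics/s4.png

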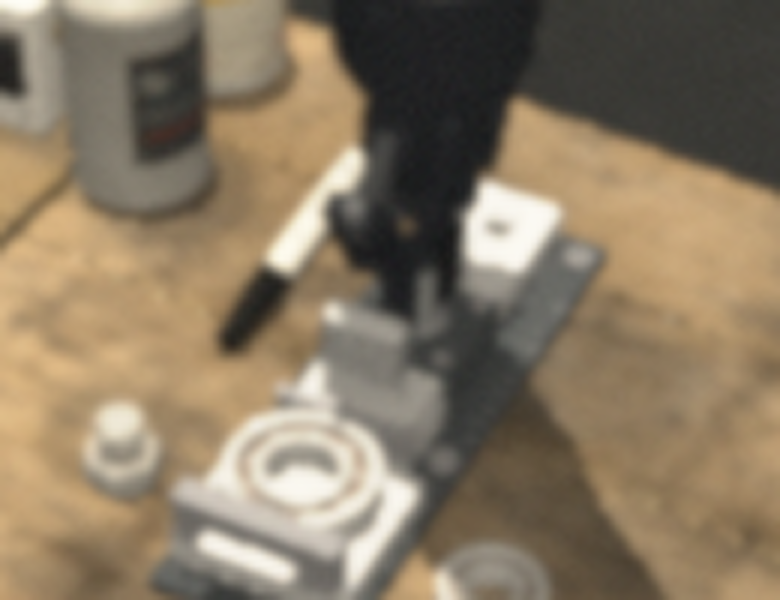

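The lock section is right behind the jaw, the spare hole is exposed, and the bearing and jaw have not moved. The pin held against the tug. Handing in.

```bash
python3 -c "
from h import *
sign_off();rep()"
```

```text
the job is handed in; nothing more can be done
the job is handed in; nothing more can be done
```

The job is done and handed in at about 11.6 s of the 42 s allowed, with the gripper still holding the knob and the pin fully down.

- **Jaw:** I gripped the fin and slid the jaw about 31 mm, until it pressed the bearing against the anvil with about 28 N. The fin ended about 26 mm along the rail from the gauge's centre, which is what a shut jaw should give.
- **Lock section:** I lifted the knob 13.6 mm, slid the section 40 mm towards the jaw and lowered the pin.

**Last checks:**
- The knob height matched its home value (tool at 44.3 mm, against 44.4 mm when home at the start).
- A backward tug (4 mm commanded, about 4 N) moved the section only 1.4 mm, within the 2 mm of total play, so the pin is captured.
- The final picture showed the bearing and jaw unmoved. The fitting and pen were where they had been; the small bearing was partly cut off, and the tape and driver were out of view.

**What disagreed:** the tool kept a tilt of about 2° after the hard push, and one descent ended 7 mm off along the rail. I corrected that before gripping the knob, and the tilt had no visible effect. The fingers read about 1 to 2 mm narrower than the true part sizes. The job interface gave no verdict.

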